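Show which relay goes in the empty socket

ROBOT

A 6-joint arm with a two-finger parallel gripper is mounted at the origin on the work surface. World frame = base frame: x ahead of the robot, y to its left, z up, the work surface at z = 0. Lengths are in mm, angles in rad, forces in N, time in s.
With the tool pointing down it reaches from about 300 to 775 mm from the base axis. Payload 14.6 kg.
Tool frame: the origin (TCP) lies at the very end of the fingers, on their centre line; the grasp point (between the pads) lies 19 mm behind it; z points along the fingers, y is the line along which they close (so a half turn about z gives the same grasp; the last joint's range is limited). The gripper opens to 94 mm and grips with 3 to 60 N. Pads are 16 mm wide; open, the fingers measure 119 mm over their backs; the gripper's body (75 mm by 177 mm) begins 78 mm behind the grasp point.
Start: joints at [-1.207, 0.3, 1.521, -0, 1.321, -0.067], TCP at [229.671, -499.74, 177.546] pointing down, gripper open.
Joint ranges: [-3.03, 3.03], [-0.79, 2.21], [0.23, 2.52], [-1.04, 4.18], [0, 3.07], [-2.55, 2.55]. Speed limits (rad/s): [2.22, 2.22, 2.57, 3.14, 3.14, 3.14].

INTERFACE

Orientations are given as [roll, pitch, yaw] about the fixed x, y, z axes, in that order (R = Rz(yaw) Ry(pitch) Rx(roll)).
In Python, from cell import manip gives the robot as it stands.
- The arm moves only by the tool servo_tool, never from a script. Its argument "motion" is a list that holds one entry, the list of rows, each a list of 7 numbers: the shift along the world's x, y, z as a fraction of full scale, then the turn, a rotation vector about the world's x, y, z as a fraction of full scale, then the closure, from 0 (fully open) to 1 (shut). In form: [[[x, y, z, rx, ry, rz, gripper], ...]]. A call has 1 to 10 rows; each row is the pose to reach, as a shift and turn from the pose commanded when the call began, turning the shorter way round; what a row does not reach only later rows make up. Full scale, the value 1, is 0.5 m for a shift and pi rad for a turn. A row lasts 1/10 s, in which the tool goes at most 50 mm and 8.59 degrees, less where a joint would pass 70% of its speed; a pose out of reach is approached as far as the arm can. A call with a number of a shift or a turn outside -1 to 1 is refused whole. A call with a gripper value outside its range is refused whole. The fingers move at their own pace and stop on an object; "newtons" is the grip in N (left out, the last holds). Time passes only in rows, so rows that repeat a pose let the fingers close. It gives the time, the measured TCP pose, the force, the opening and the grip force at its end, in the units of the state.
- manip.read_state(): the state, without advancing time (a new reading comes with each control period).
- manip.camera(name): name is "side" or "top"; returns a dict with "frame" (400x640x3 uint8, red, green, blue), "range_z" (400x640 float32, mm along the optical axis (not along the pixel's ray), 0 where there is no reading), "vfov" (degrees; the focal length in pixels is half the picture's height over the tangent of half this angle, whatever the lens; pixels are square), "cx", "cy" (the principal point, pixels), "k1" (the pictures are not rectified: a ray, as slopes to the right and down, at radius r is drawn at 1 + k1 r^2 times it, then the intrinsics apply), "cam_to_world" (4x4, takes a point from camera to world coordinates). Camera axes: x right, y down, z forward; pixel columns grow to the right and rows downward; lengths in mm; the calibration is good to about 2 mm. A picture is of the moment at which its call begins.
- manip.sign_off(): hands the job in; it is judged then, once.
The state is a dict: "clock": time; "joints": joint angles; "qd": joint speeds; "effort": joint torques, N m; "eef_pos": TCP position; "eef_rot": TCP orientation; "wrist_force": force on the tool from outside, world axes, zero at the start; "moment": the same for the moment, N m; "finger_gap": finger opening in mm; "finger_force": force on a finger pad.
Only numpy, scipy, OpenCV 4.12 (cv2) and the standard library are available. Lean on these libraries where they do the work, as an engineer would, in place of code of your own. Each camera call takes 0.05 s, during which the arm holds its last target. There are 200 camera calls.

TASK

One relay has been pulled from the relay board on this test bench: show a colleague which one goes where, picking nothing up. First press the mushroom stop button fully down so that the rig is dead; then, touching nothing more, point with the fingertips from straight above, about a finger's width clear, at the loose relay of the same type as those plugged into the board, hold there for a good two seconds, then point the same way at the empty socket and finish while still pointing at it. Do not bring the fingertips down over any other relay, and leave everything else where it is.

Things in the scene. Friction and masses are not known exactly. Their poses are not given: they have to be found in the camera images.
- stop_head (a joint): Travel of the black mushroom stop button, straight down: 0 m out, 0.006 m fully down. It slides against about 5 N and latches: it stays where it is pushed to
- stop_top (a point): Centre of the flat top of the mushroom head (40 mm across, 20 mm high); it stands 82 mm above the bench when out and moves with the head. The head sits on a fixed grey 72 mm square, 50 mm high enclosure, at the left or the right of the bench
- spare_relay: Loose plug-in relay, the one that matches those on the board: clear-covered upright block, 35 by 35 by 60 mm high including its round pinned base, standing on the mat; origin at the centre of its underside, z up
- spare_top (a point): Centre of the top face of the matching loose relay, 60 mm above the bench
- empty_socket: The one socket on the board without a relay: black, 38 by 38 by 14 mm, fixed, with a ring of eight contact holes about a centre hole in its top; origin at its underside (on the board), z up
- empty_socket_top (a point): Centre of the empty socket's top face, 26 mm above the bench. Seated relays, 48 mm higher than this face, stand 60 mm away, centre to centre, on one or both sides along the board's y
- board: Green relay board, 130 (x) by 270 (y) mm, fixed on 10 mm standoffs, its upper face 12 mm above the bench; origin on the bench under its centre. Four sockets in a row along its y, at y = -90, -30, 30 and 90 mm, x = 0, three with relays (which ones varies); a 25 mm high terminal strip along its +x edge; the capacitors and sockets at its -x edge reach 27 mm
- seated_a: Plug-in relay sitting in its socket on the board, fixed. Clear-covered upright block, 35 by 35 mm, on a black socket; origin at the underside of the socket (on the board), z up; the relay's flat top is 62 mm above the origin
- seated_b: Plug-in relay sitting in its socket on the board, fixed. Clear-covered upright block, 35 by 35 mm, on a black socket; origin at the underside of the socket (on the board), z up; the relay's flat top is 62 mm above the origin
- seated_c: Plug-in relay sitting in its socket on the board, fixed. Clear-covered upright block, 35 by 35 mm, on a black socket; origin at the underside of the socket (on the board), z up; the relay's flat top is 62 mm above the origin
- seated_a_top (a point): Centre of the top of that seated relay, 74 mm above the bench
- seated_b_top (a point): The same for relay b
- seated_c_top (a point): The same for relay c
- slim_relay: Loose slim relay, a different type: 12.7 by 28 by 32 mm high, standing; origin at the centre of its underside
- slim_top (a point): Centre of the slim relay's top, 32 mm above the bench
- medium_relay: Loose smaller relay, a different type: 21.5 by 28 by 40 mm high, standing; origin at the centre of its underside
- medium_top (a point): Centre of the smaller relay's top, 40 mm above the bench
- solder_reel: Bystander: reel of solder standing on its flange, 54 mm across, 42 mm high; origin at the centre of its underside
- flux_jar: Bystander: amber jar, 44 mm across, 48 mm high; origin at the centre of its underside
- screwdriver: Bystander: screwdriver lying to the right of the board, 170 mm long, under 35 mm high
- multimeter: Bystander: handheld multimeter lying further right, 85 by 180 mm, under 50 mm high
There are look-alikes about, which are no part of the job. Leave any blue or turquoise look-alike of the spare_relay alone.

How it is judged:
By the outcome, as a careful person would: the job done as asked, in the order asked, and still so for the second after the job is handed in, with the robot touching nothing.
It also fails if it takes over 48 s, if anything falls off the work surface, if the arm or the gripper's body presses on something with over 40 N, if the wrist force passes 120 N, or if a joint passes its speed limit or range.

## Working session

There is one attempt and no reset: what is moved stays moved. The work goes in short steps, Python scripts to look and compute and a tool call to move; the robot and the scene stay as the last step left them, time stands still between calls to the robot, and variables do not carry over. Pictures are saved under pics/ and viewed, at most 10 in all, crops included, and the job is handed in when it is done.

Besides the shell and the picture viewer there is one more tool, called after ">>>" by a JSON object that holds its "method" and its "body", one argument or row to a line. servo_tool: Moves the arm, as the interface text tells. Its arguments: {"type":"object","properties":{"motion":{"type":"array"},"newtons":{"type":"number"}},"required":["motion"]}

```bash
mkdir -p pics
cat > h.py <<'E'
import numpy as np, cv2
from cell import manip
def grab(n):
    c=manip.camera(n); np.savez(f'pics/{n}.npz',**{k:np.array(v) for k,v in c.items()}); return c
def load(n): return dict(np.load(f'pics/{n}.npz'))
def ray(c,u,v):
    f=200/np.tan(np.radians(float(c['vfov']))/2)
    K=np.array([[f,0,float(c['cx'])],[0,f,float(c['cy'])],[0,0,1]])
    p=((u-K[0,2])/f,(v-K[1,2])/f); s=np.array(p)
    for _ in range(20): s=np.array(p)/(1+float(c['k1'])*(s@s))
    return np.array([s[0],s[1],1.])
def on_plane(c,u,v,z):
    T=c['cam_to_world']; d=T[:3,:3]@ray(c,u,v); o=T[:3,3]; return o+d*(z-o[2])/d[2]
def depth_pt(c,u,v):
    T=c['cam_to_world']; return T[:3,:3]@(ray(c,u,v)*c['range_z'][int(round(v)),int(round(u))])+T[:3,3]
E
python3 - <<'E'
from h import *
for n in('top','side'):
    c=grab(n); cv2.imwrite(f'pics/{n}1.png',c['frame'][:,:,::-1]); print(n,c['cam_to_world'].round(2).tolist(),c['vfov'],c['k1'])
E
```

```text
top [[0.01, -0.99, 0.17, 371.88], [-1.0, -0.01, -0.01, 8.98], [0.01, -0.17, -0.99, 1059.17], [0.0, 0.0, 0.0, 1.0]] 54.8097962973455 0.032614511265277236
side [[-0.96, -0.17, 0.22, 279.59], [-0.28, 0.61, -0.75, 921.3], [-0.0, -0.78, -0.63, 855.38], [0.0, 0.0, 0.0, 1.0]] 43.64437423482762 -0.14730872172563708
```

View pics/top1.png

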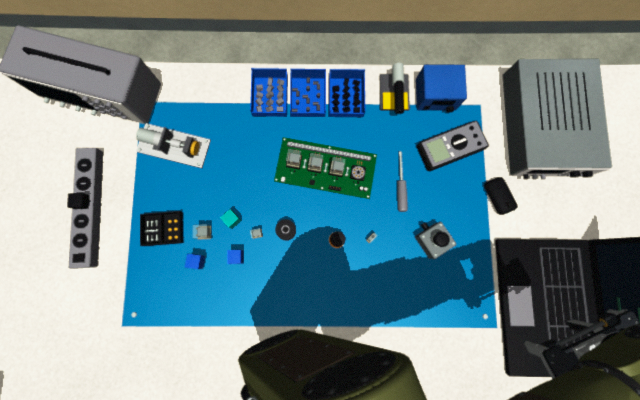

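View pics/side1.png

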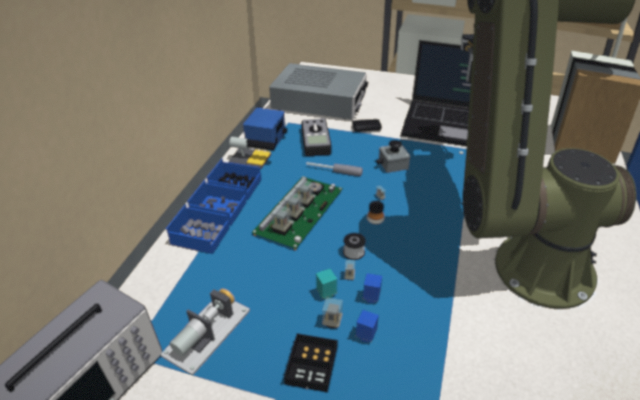

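Top view: the stop button is at (438,238) and the board at (325,168), with its empty socket at (358,172). The candidates for the spare are:
- (203,231): large clear block, which fits the 35 mm relay.
- (256,231): medium relay.
- (371,237): slim relay.
- (231,217), (194,261) and (235,256): turquoise and blue look-alikes, to be left alone.

I'll measure these and confirm in one crop.

Run:
```python
from h import *
c=load('top'); s=load('side'); f=c['frame']
a=cv2.resize(f[190:280,170:290,::-1],None,fx=4.5,fy=4.5,interpolation=cv2.INTER_CUBIC)
b=cv2.resize(f[130:270,270:460,::-1],None,fx=3.6,fy=3.6,interpolation=cv2.INTER_CUBIC)[:, :]
b=b[:,:]; W=max(a.shape[1],b.shape[1])
b=cv2.resize(b,None,fx=.38*1.0,fy=.38) if 0 else b
cv2.imwrite('pics/cropA.png',a); cv2.imwrite('pics/cropB.png',b)
# height map from depth
f0=200/np.tan(np.radians(float(c['vfov']))/2)
uv=np.stack(np.meshgrid(np.arange(640.),np.arange(400.)),-1).reshape(-1,2)
sl=(uv-[float(c['cx']),float(c['cy'])])/f0; q=sl.copy()
for _ in range(20): q=sl/(1+float(c['k1'])*(q**2).sum(1,keepdims=True))
P=np.c_[q,np.ones(len(q))]*c['range_z'].reshape(-1,1)
P=(P@c['cam_to_world'][:3,:3].T+c['cam_to_world'][:3,3]).reshape(400,640,3); np.save('pics/P.npy',P)
def blob(u,v,zlo,zhi,r=18):
    w=P[v-r:v+r,u-r:u+r]; m=((w[...,2]>zlo)&(w[...,2]<zhi)&(c['range_z'][v-r:v+r,u-r:u+r]>0)).astype(np.uint8)
    n,l,st,ce=cv2.connectedComponentsWithStats(m)
    for i in range(1,n):
        if st[i,4]>15:
            p=w[l==i]; print((u,v),'px',(ce[i]+[u-r,v-r]).round(1),'n',st[i,4],'med',np.median(p,0).round(1),'mid',((p.min(0)+p.max(0))/2).round(1),'size',np.ptp(p,axis=0).round(1))
blob(438,238,70,95); blob(203,231,48,75); blob(256,231,30,50,12); blob(371,237,20,45,12)
blob(358,172,20,32,11)
for u,v in((294,158),(316,162),(338,166)): blob(u,v,62,85,12)
for u,v in((231,217),(194,261),(235,256)): blob(u,v,30,75,12)
```

```text
(438, 238) px [441.4 238.6] n 200 med [ 435.6 -329.8   80.6] mid [ 437.1 -330.9   78.4] size [38.2 39.4 16.5]
(203, 231) px [200.1 230.7] n 203 med [453.6 285.2  59.7] mid [454.8 286.6  57.1] size [34.1 36.4 15.1]
(256, 231) px [255.3 232.5] n 89 med [452.9 146.7  39.6] mid [452.  145.7  38.6] size [23.9 28.9 11.3]
(371, 237) px [371.5 237.1] n 60 med [ 442.4 -162.1   31.1] mid [ 442.5 -161.4   28.1] size [26.8 25.1 15.5]
(358, 172) px [357.5 172.2] n 191 med [ 620.4 -126.8   26. ] mid [ 620.1 -127.9   25.4] size [42.5 42.4 10.3]
(294, 158) px [292.9 156.1] n 187 med [651.   48.4  73.8] mid [652.   48.3  70.5] size [37.9 36.8 16.6]
(316, 162) px [315.1 160. ] n 182 med [640.1  -9.8  73.9] mid [642.   -9.8  71. ] size [37.5 36.9 17.6]
(338, 166) px [337.4 164.1] n 183 med [630.3 -67.9  73.9] mid [631.  -69.1  71.1] size [39.2 39.7 16.2]
(231, 217) px [229.7 218.2] n 215 med [487.4 211.   59.3] mid [488.4 212.6  47.7] size [46.5 45.7 33.3]
(194, 261) px [194.  260.8] n 234 med [377.2 296.8  59.2] mid [378.4 299.8  47.5] size [37.8 38.1 33.2]
(235, 256) px [234.4 256.5] n 219 med [388.1 195.3  59.5] mid [389.3 196.9  47. ] size [33.8 35.1 33.1]
```

View pics/cropA.png

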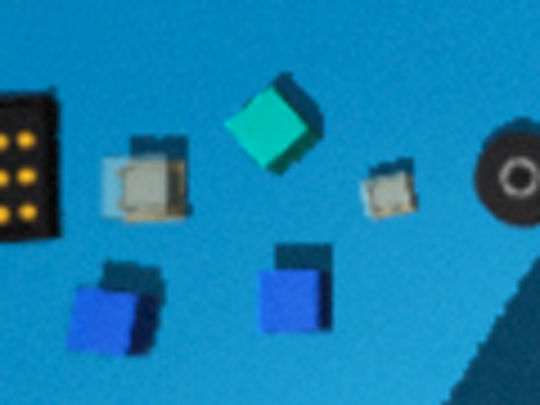

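View pics/cropB.png

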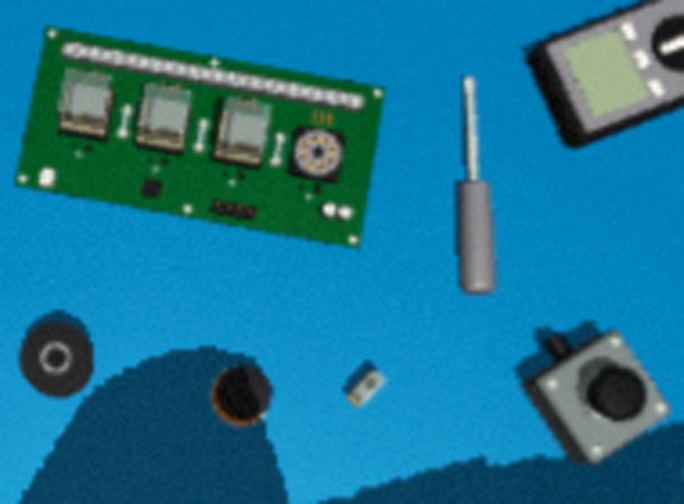

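Crop A confirms it: the clear block at full-image (203,231) measures 34×36 mm with its top at z = 60, so it is the spare. The other clear blocks are smaller (40 and 31 mm high), and the rest are coloured. Crop B shows the empty socket at the right end of the row. It measures (620,-127,26), which agrees with the row of seated relays extended. The stop top is at (436,-330,81).

First I'll move above the stop and close the fingers.

>>> {"method": "servo_tool", "body": {
  "motion": [
    [[0.07, 0.06, 0, 0, 0, 0, 1], [0.15, 0.12, -0.02, 0, 0, 0, 1], [0.23, 0.19, -0.04, 0, 0, 0, 1], [0.31, 0.25, -0.06, 0, 0, 0, 1], [0.37, 0.31, -0.08, 0, 0, 0, 1], [0.4, 0.33, -0.09, 0, 0, 0, 1], [0.413, 0.339, -0.095, 0, 0, 0, 1], [0.413, 0.339, -0.095, 0, 0, 0, 1], [0.413, 0.339, -0.095, 0, 0, 0, 1], [0.413, 0.339, -0.095, 0, 0, 0, 1]]
  ],
  "newtons": 10
}}

```text
clock: 1.1
eef_pos: [435.4, -331.2, 130.4]
eef_rot: [3.141, -0.0, 0.429]
wrist_force: [-0.0, -0.4, -0.1]
finger_gap: 17.9
finger_force: 0.0
```

>>> {"method": "servo_tool", "body": {
  "motion": [
    [[0, 0, -0.03, 0, 0, 0, 1], [0, 0, -0.06, 0, 0, 0, 1], [0, 0, -0.08, 0, 0, 0, 1], [0, 0, -0.09, 0, 0, 0, 1], [0, 0, -0.096, 0, 0, 0, 1], [0, 0, -0.1, 0, 0, 0, 1], [0, 0, -0.104, 0, 0, 0, 1], [0, 0, -0.108, 0, 0, 0, 1], [0, 0, -0.11, 0, 0, 0, 1], [0, 0, -0.11, 0, 0, 0, 1]]
  ]
}}

```text
clock: 2.1
eef_pos: [436.2, -330.2, 75.0]
eef_rot: [-3.142, -0.0, 0.431]
wrist_force: [-0.1, -0.2, -0.2]
finger_gap: 0.5
finger_force: 0.0
```

No contact force at 75 mm, so I'll continue in small steps until it bottoms out.

>>> {"method": "servo_tool", "body": {
  "motion": [
    [[0, 0, -0.002, 0, 0, 0, 1], [0, 0, -0.004, 0, 0, 0, 1], [0, 0, -0.004, 0, 0, 0, 1]]
  ]
}}

```text
clock: 2.4
eef_pos: [436.1, -330.2, 72.9]
eef_rot: [-3.141, 0.0, 0.431]
wrist_force: [-0.0, -0.0, 0.9]
finger_gap: 0.4
finger_force: 0.0
```

Run:
```python
from h import *
print(manip.read_state())
c=grab('side'); cv2.imwrite('pics/s2.png',cv2.resize(c['frame'][100:220,330:480,::-1],None,fx=5,fy=5,interpolation=cv2.INTER_CUBIC))
```

```text
{'clock': 2.4, 'joints': array([-7.15019052e-01,  4.02106921e-01,  1.64123821e+00,  2.72523052e-05,
        1.09841568e+00,  4.24975529e-01]), 'qd': array([-0.00095894, -0.00157275, -0.00077031, -0.0014204 ,  0.00176264,
        0.00172725]), 'effort': array([ 2.84241250e-03, -5.53862751e+01, -3.17095327e+01,  6.64443802e-02,
       -5.51680243e-02,  4.28317298e-05]), 'eef_pos': array([ 436.12917091, -330.20694767,   72.92948399]), 'eef_rot': array([-3.14142944e+00,  4.72267039e-05,  4.30789347e-01]), 'wrist_force': array([-0.04145286, -0.0025581 ,  0.94488708]), 'moment': array([-0.00511188, -0.01462502, -0.00293856]), 'finger_force': 0.0, 'finger_gap': 0.36579843649947136}
```

View pics/s2.png

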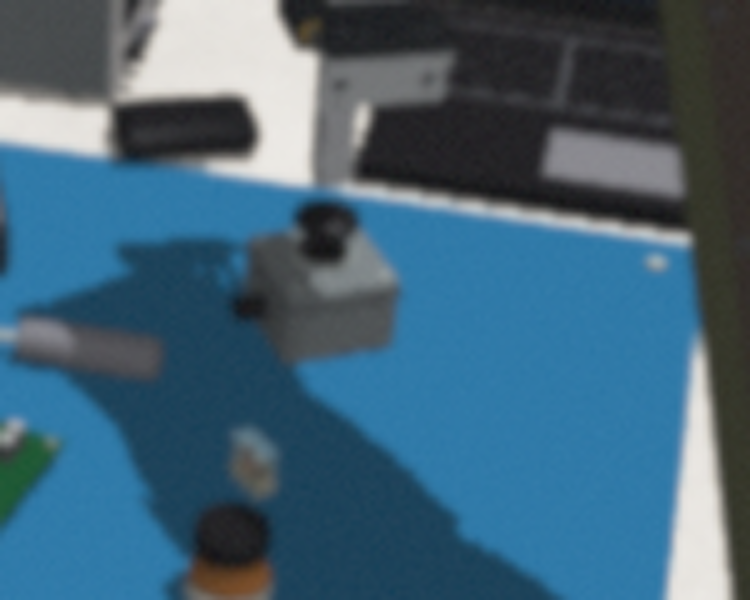

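The crop shows a fingertip near crop (335,185) and the head at (327,225), so they don't obviously meet. I'll project the TCP into the view and check the depth.

Run:
```python
from h import *
c=load('side')
f=200/np.tan(np.radians(float(c['vfov']))/2)
def proj(p):
    q=np.linalg.inv(c['cam_to_world'])@np.r_[p,1]; s=q[:2]/q[2]; s=s*(1+float(c['k1'])*(s@s)); return s*f+[float(c['cx']),float(c['cy'])],q[2]
for p in([436,-330,73],[436,-330,100],[436,-330,76],[436,-330,82]):
    u,z=proj(p); print(p,u.round(1),'crop',((u-[330,100])*5).round(),z.round(1))
for x in (390,394,397,400):
    for v in (112,120,128,134,138,141,144,148,152): print((x,v),depth_pt(c,x,v).round(0),end=' ')
    print()
t=grab('top'); cv2.imwrite('pics/t2.png',cv2.resize(t['frame'][190:290,390:520,::-1],None,fx=5,fy=5,interpolation=cv2.INTER_CUBIC))
```

```text
[436, -330, 73] [394.4 144.5] crop [322. 222.] 1459.7
[436, -330, 100] [395.1 136.6] crop [326. 183.] 1442.7
[436, -330, 76] [394.5 143.6] crop [322. 218.] 1457.8
[436, -330, 82] [394.6 141.8] crop [323. 209.] 1454.0
(390, 112) [ 504. -665.   -4.] (390, 120) [ 492. -594.    3.] (390, 128) [ 483. -548.   -1.] (390, 134) [ 477. -512.   -3.] (390, 138) [ 471. -481.    0.] (390, 141) [ 450. -331.   82.] (390, 144) [ 448. -325.   75.] (390, 148) [ 448. -333.   56.] (390, 152) [ 445. -317.   53.] 
(394, 112) [ 434. -246.  224.] (394, 120) [ 433. -246.  201.] (394, 128) [ 440. -317.  135.] (394, 134) [ 438. -318.  115.] (394, 138) [ 458. -477.    5.] (394, 141) [ 439. -336.   81.] (394, 144) [ 436. -320.   80.] (394, 148) [ 434. -315.   70.] (394, 152) [ 434. -320.   53.] 
(397, 112) [ 426. -244.  227.] (397, 120) [ 425. -252.  198.] (397, 128) [ 431. -315.  138.] (397, 134) [ 431. -324.  113.] (397, 138) [ 449. -488.    1.] (397, 141) [ 430. -337.   82.] (397, 144) [ 428. -323.   81.] (397, 148) [ 426. -316.   71.] (397, 152) [ 425. -320.   55.] 
(400, 112) [ 419. -245.  227.] (400, 120) [ 417. -251.  200.] (400, 128) [ 423. -322.  135.] (400, 134) [ 444. -518.   -1.] (400, 138) [ 440. -490.    1.] (400, 141) [ 437. -476.   -2.] (400, 144) [ 419. -327.   79.] (400, 148) [ 421. -353.   49.] (400, 152) [ 418. -336.   46.]
```

View pics/t2.png

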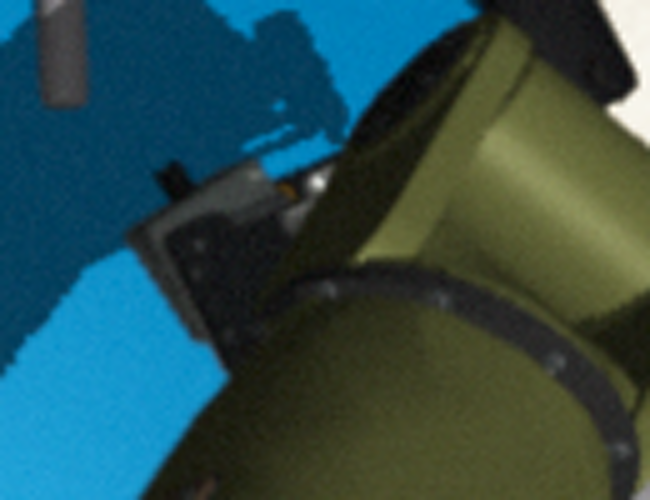

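The side view shows a gap: the visible fingertips end near z ≈ 100 while the TCP reads 73, and the head is still at 82 (out). So the real tips sit roughly 20–27 mm above the reported TCP. I'll go down by force and calibrate that offset on the button.

>>> {"method": "servo_tool", "body": {
  "motion": [
    [[0, 0, -0.006, 0, 0, 0, 1], [0, 0, -0.012, 0, 0, 0, 1], [0, 0, -0.018, 0, 0, 0, 1], [0, 0, -0.022, 0, 0, 0, 1], [0, 0, -0.026, 0, 0, 0, 1], [0, 0, -0.026, 0, 0, 0, 1]]
  ]
}}

```text
clock: 3.1
eef_pos: [436.1, -330.2, 59.7]
eef_rot: [-3.141, 0.0, 0.431]
wrist_force: [0.0, -0.5, 0.1]
finger_gap: 0.4
finger_force: 0.0
```

>>> {"method": "servo_tool", "body": {
  "motion": [
    [[0, 0, -0.004, 0, 0, 0, 1], [0, 0, -0.008, 0, 0, 0, 1], [0, 0, -0.008, 0, 0, 0, 1]]
  ]
}}

```text
clock: 3.4
eef_pos: [436.1, -330.1, 55.8]
eef_rot: [-3.141, 0.0, 0.431]
wrist_force: [0.1, 0.6, -0.0]
finger_gap: 0.7
finger_force: 0.0
```

>>> {"method": "servo_tool", "body": {
  "motion": [
    [[0, 0, -0.002, 0, 0, 0, 1], [0, 0, -0.004, 0, 0, 0, 1], [0, 0, -0.004, 0, 0, 0, 1]]
  ]
}}

```text
clock: 3.7
eef_pos: [436.2, -330.3, 54.2]
eef_rot: [3.141, -0.0, 0.431]
wrist_force: [-0.5, 0.4, 1.6]
finger_gap: 0.2
finger_force: 0.7
```

Run:
```python
from h import *
c=grab('side')
for x in (394,397):
    for v in range(130,152,1): print((x,v),depth_pt(c,x,v).round(0)[1:],end=' ')
    print()
```

```text
(394, 130) [-313.  131.] (394, 131) [-316.  126.] (394, 132) [-316.  123.] (394, 133) [-318.  118.] (394, 134) [-316.  116.] (394, 135) [-318.  112.] (394, 136) [-316.  110.] (394, 137) [-317.  106.] (394, 138) [-313.  105.] (394, 139) [-315.  100.] (394, 140) [-320.   94.] (394, 141) [-319.   91.] (394, 142) [-318.   89.] (394, 143) [-323.   82.] (394, 144) [-325.   77.] (394, 145) [-318.   79.] (394, 146) [-315.   77.] (394, 147) [-309.   78.] (394, 148) [-313.   72.] (394, 149) [-316.   66.] (394, 150) [-329.   55.] (394, 151) [-319.   58.] 
(397, 130) [-319.  129.] (397, 131) [-319.  126.] (397, 132) [-317.  124.] (397, 133) [-315.  122.] (397, 134) [-321.  115.] (397, 135) [-319.  113.] (397, 136) [-320.  109.] (397, 137) [-323.  104.] (397, 138) [-316.  105.] (397, 139) [-322.   98.] (397, 140) [-324.   93.] (397, 141) [-317.   94.] (397, 142) [-326.   85.] (397, 143) [-330.   79.] (397, 144) [-322.   81.] (397, 145) [-319.   79.] (397, 146) [-317.   77.] (397, 147) [-310.   78.] (397, 148) [-317.   71.] (397, 149) [-329.   59.] (397, 150) [-331.   55.] (397, 151) [-325.   55.]
```

>>> {"method": "servo_tool", "body": {
  "motion": [
    [[0, 0, -0.002, 0, 0, 0, 1], [0, 0, -0.004, 0, 0, 0, 1], [0, 0, -0.004, 0, 0, 0, 1]]
  ]
}}

```text
clock: 4.05
eef_pos: [436.3, -330.3, 52.1]
eef_rot: [3.141, -0.0, 0.431]
wrist_force: [0.2, 0.9, 4.7]
finger_gap: 0.4
finger_force: 1.8
```

>>> {"method": "servo_tool", "body": {
  "motion": [
    [[0, 0, -0.002, 0, 0, 0, 1], [0, 0, -0.004, 0, 0, 0, 1], [0, 0, -0.004, 0, 0, 0, 1]]
  ]
}}

```text
clock: 4.35
eef_pos: [436.2, -330.3, 49.9]
eef_rot: [3.141, -0.0, 0.431]
wrist_force: [0.3, 0.4, 2.7]
finger_gap: 0.7
finger_force: 1.5
```

>>> {"method": "servo_tool", "body": {
  "motion": [
    [[0, 0, -0.002, 0, 0, 0, 1], [0, 0, -0.003, 0, 0, 0, 1], [0, 0, -0.003, 0, 0, 0, 1]]
  ]
}}

```text
clock: 4.65
eef_pos: [436.2, -330.3, 48.5]
eef_rot: [3.141, -0.0, 0.431]
wrist_force: [0.1, -0.5, 2.5]
finger_gap: 0.4
finger_force: 1.6
```

>>> {"method": "servo_tool", "body": {
  "motion": [
    [[0, 0, -0.002, 0, 0, 0, 1], [0, 0, -0.003, 0, 0, 0, 1], [0, 0, -0.003, 0, 0, 0, 1]]
  ]
}}

```text
clock: 4.95
eef_pos: [436.4, -330.4, 48.2]
eef_rot: [3.141, -0.0, 0.431]
wrist_force: [-4.6, 4.3, 16.8]
finger_gap: 0.6
finger_force: 8.7
```

The button bottomed out: the force rose to 17 N after about 6 mm of travel at 3–5 N. The real tip is therefore about 28 mm above the reported TCP. I'll retract and look.

>>> {"method": "servo_tool", "body": {
  "motion": [
    [[0, 0, -0.001, 0, 0, 0, 1], [0, 0, -0.001, 0, 0, 0, 1], [0, 0, 0.03, 0, 0, 0, 1], [0, 0, 0.1, 0, 0, 0, 1], [0, 0, 0.18, 0, 0, 0, 1], [0, 0, 0.2, 0, 0, 0, 1], [0, 0, 0.2, 0, 0, 0, 1]]
  ]
}}

```text
clock: 5.65
eef_pos: [436.5, -330.5, 148.0]
eef_rot: [3.14, -0.001, 0.431]
wrist_force: [0.6, 0.2, 0.6]
finger_gap: 0.7
finger_force: 0.0
```

Run:
```python
from h import *
print(manip.read_state()['eef_pos'],manip.read_state()['wrist_force'])
c=grab('side'); cv2.imwrite('pics/s3.png',cv2.resize(c['frame'][60:180,330:480,::-1],None,fx=5,fy=5,interpolation=cv2.INTER_CUBIC))
for x in (391,394,397):
    for v in range(70,156,2):
        p=depth_pt(c,x,v)
        if p[2]>20: print((x,v),p.round(0)[1:],end=' ')
    print()
```

```text
[ 436.51364045 -330.5296381   147.96023953] [0.57536443 0.21275693 0.63884074]
(391, 70) [-396.  275.] (391, 72) [-331.  298.] (391, 74) [-326.  294.] (391, 76) [-306.  298.] (391, 78) [-300.  295.] (391, 80) [-296.  291.] (391, 82) [-297.  284.] (391, 84) [-295.  280.] (391, 142) [-340.   74.] (391, 144) [-327.   75.] (391, 146) [-321.   72.] (391, 148) [-310.   72.] (391, 150) [-322.   58.] (391, 152) [-320.   52.] (391, 154) [-312.   50.] 
(394, 70) [-316.  311.] (394, 72) [-315.  306.] (394, 74) [-325.  295.] (394, 76) [-307.  298.] (394, 78) [-299.  296.] (394, 80) [-298.  291.] (394, 82) [-290.  289.] (394, 84) [-296.  280.] (394, 100) [-336.  213.] (394, 102) [-341.  204.] (394, 104) [-332.  203.] (394, 106) [-334.  196.] (394, 108) [-328.  193.] (394, 110) [-329.  186.] (394, 112) [-329.  179.] (394, 140) [921. 855.] (394, 142) [-339.   76.] (394, 144) [-330.   74.] (394, 146) [-321.   73.] (394, 148) [-314.   71.] (394, 150) [-322.   59.] (394, 152) [-321.   53.] (394, 154) [-311.   52.] 
(397, 70) [-292.  322.] (397, 72) [-292.  317.] (397, 74) [-289.  313.] (397, 76) [-290.  307.] (397, 78) [-256.  317.] (397, 80) [-243.  317.] (397, 82) [-248.  310.] (397, 84) [-243.  306.] (397, 86) [-245.  300.] (397, 88) [-243.  295.] (397, 90) [-244.  290.] (397, 92) [-239.  286.] (397, 94) [-245.  278.] (397, 96) [-318.  236.] (397, 98) [-314.  232.] (397, 100) [-320.  223.] (397, 102) [-311.  221.] (397, 104) [-317.  212.] (397, 106) [-319.  205.] (397, 108) [-320.  198.] (397, 110) [-316.  194.] (397, 112) [-316.  188.] (397, 142) [-343.   75.] (397, 144) [-333.   74.] (397, 146) [-322.   74.] (397, 148) [-315.   72.] (397, 150) [-328.   57.] (397, 152) [-319.   55.] (397, 154) [-318.   49.]
```

View pics/s3.png

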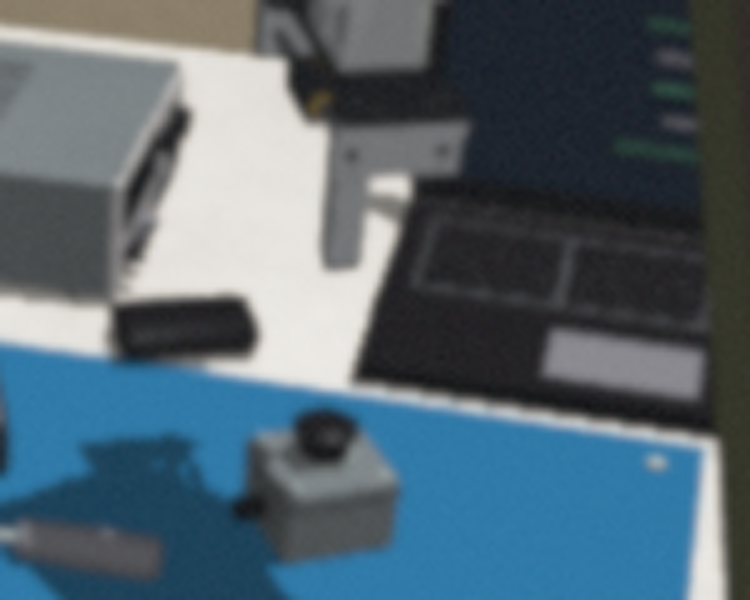

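The head is now down, with its top at z ≈ 75. The gripper body starts about 100 mm above the visible tip, as specified, so the z reading itself is low by about 28 mm. Tip x and y agree with the readings within a few mm. I'll travel high to above the spare and check the offset there by camera before descending.

>>> {"method": "servo_tool", "body": {
  "motion": [
    [[0, 0.05, 0, 0, 0, 0, 1], [0, 0.12, 0, 0, 0, 0, 1], [0.005, 0.2, 0, 0, 0, 0, 1], [0.01, 0.29, 0, 0, 0, 0, 1], [0.015, 0.38, 0, 0, 0, 0, 1], [0.02, 0.47, 0, 0, 0, 0, 1], [0.025, 0.56, 0, 0, 0, 0, 1], [0.03, 0.65, 0, 0, 0, 0, 1], [0.034, 0.74, 0, 0, 0, 0, 1], [0.034, 0.83, 0, 0, 0, 0, 1]]
  ]
}}

```text
clock: 6.7
eef_pos: [452.1, 86.5, 145.1]
eef_rot: [-3.141, 0.003, 0.431]
wrist_force: [2.1, -0.7, 0.2]
finger_gap: 0.5
finger_force: 0.0
```

>>> {"method": "servo_tool", "body": {
  "motion": [
    [[0, 0.09, 0, 0, 0, 0, 1], [0, 0.17, 0, 0, 0, 0, 1], [0, 0.24, 0, 0, 0, 0, 1], [0, 0.29, 0, 0, 0, 0, 1], [0, 0.34, 0, 0, 0, 0, 1], [0, 0.38, 0, 0, 0, 0, 1], [0, 0.402, 0, 0, 0, 0, 1], [0, 0.402, 0, 0, 0, 0, 1], [0, 0.402, 0, 0, 0, 0, 1], [0, 0.402, 0, 0, 0, 0, 1]]
  ]
}}

```text
clock: 7.7
eef_pos: [453.2, 284.9, 146.8]
eef_rot: [3.141, 0.001, 0.43]
wrist_force: [-0.3, 0.8, 0.6]
finger_gap: 0.6
finger_force: 0.0
```

>>> {"method": "servo_tool", "body": {
  "motion": [
    [[0, 0, -0.04, 0, 0, 0, 1], [0, 0, -0.08, 0, 0, 0, 1], [0, 0, -0.11, 0, 0, 0, 1], [0, 0, -0.13, 0, 0, 0, 1], [0, 0, -0.144, 0, 0, 0, 1], [0, 0, -0.144, 0, 0, 0, 1]]
  ]
}}

```text
clock: 8.3
eef_pos: [453.0, 285.4, 74.6]
eef_rot: [3.142, 0.001, 0.43]
wrist_force: [-0.1, -0.7, -0.0]
finger_gap: 0.6
finger_force: 0.0
```

Run:
```python
from h import *
print(manip.read_state()['eef_pos'])
c=grab('side'); cv2.imwrite('pics/s4.png',cv2.resize(c['frame'][220:340,260:410,::-1],None,fx=5,fy=5,interpolation=cv2.INTER_CUBIC))
f=200/np.tan(np.radians(float(c['vfov']))/2)
for p in([453,286,75],[453,286,103],[453,286,60]):
    q=np.linalg.inv(c['cam_to_world'])@np.r_[p,1]; s=q[:2]/q[2]; s=s*(1+float(c['k1'])*(s@s)); u=s*f+[float(c['cx']),float(c['cy'])]; print(p,u.round(1),((u-[260,220])*5).round())
for x in (326,330,334,338,342):
    for v in range(262,318,3):
        p=depth_pt(c,x,v)
        if p[2]>20: print((x,v),p.round(0),end=' ')
    print()
```

```text
[453.0311772  285.35813897  74.55621431]
[453, 286, 75] [332.1 299.5] [361. 397.]
[453, 286, 103] [332.2 290.3] [361. 351.]
[453, 286, 60] [332.1 304.2] [360. 421.]
(326, 262) [448. 345. 242.] (326, 265) [447. 351. 242.] (326, 268) [444. 359. 242.] (326, 271) [443. 363. 240.] (326, 274) [441. 372. 242.] (326, 277) [439. 376. 239.] (326, 280) [440. 375. 231.] (326, 283) [440. 376. 224.] (326, 286) [442. 369. 209.] (326, 289) [441. 370. 203.] (326, 292) [481. 234.  32.] (326, 295) [481. 233.  20.] (326, 298) [469. 275.  62.] (326, 301) [468. 279.  58.] (326, 304) [465. 288.  59.] (326, 307) [463. 296.  59.] (326, 310) [461. 302.  57.] (326, 313) [461. 302.  48.] (326, 316) [461. 304.  41.] 
(330, 262) [442. 342. 241.] (330, 265) [440. 349. 241.] (330, 268) [438. 358. 243.] (330, 271) [436. 362. 240.] (330, 274) [434. 370. 242.] (330, 277) [433. 373. 238.] (330, 280) [434. 371. 228.] (330, 283) [435. 366. 215.] (330, 286) [435. 365. 207.] (330, 289) [435. 365. 199.] (330, 292) [454. 300. 113.] (330, 298) [462. 271.  60.] (330, 301) [460. 278.  59.] (330, 304) [458. 285.  59.] (330, 307)
[... 720 characters left out ...]
(338, 277) [421. 369. 238.] (338, 280) [421. 365. 226.] (338, 283) [423. 358. 211.] (338, 286) [423. 360. 205.] (338, 289) [440. 292. 117.] (338, 301) [444. 272.  57.] (338, 304) [442. 281.  58.] (338, 307) [439. 290.  60.] (338, 310) [438. 296.  59.] (338, 313) [436. 302.  57.] (338, 316) [436. 302.  47.] 
(342, 262) [422. 338. 243.] (342, 265) [420. 345. 243.] (342, 268) [419. 350. 241.] (342, 271) [417. 358. 242.] (342, 274) [415. 364. 242.] (342, 277) [415. 364. 234.] (342, 280) [415. 363. 226.] (342, 283) [416. 357. 212.] (342, 286) [416. 357. 204.] (342, 301) [436. 272.  60.] (342, 304) [435. 274.  52.] (342, 307) [435. 274.  43.] (342, 310) [435. 274.  34.] (342, 313) [435. 272.  21.]
```

View pics/s4.png

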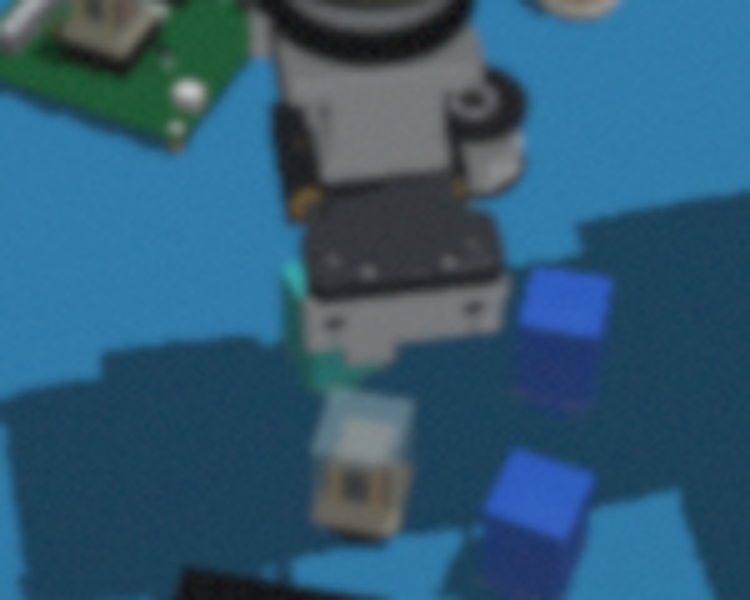

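The tip is over the spare at real z ≈ 103 (offset again ≈ 28 mm) and about 3 mm low in x. I'll descend to 15 mm clear and hold.

>>> {"method": "servo_tool", "body": {
  "motion": [
    [[0.006, 0, -0.02, 0, 0, 0, 1], [0.006, 0, -0.036, 0, 0, 0, 1], [0.006, 0, -0.046, 0, 0, 0, 1], [0.006, 0, -0.054, 0, 0, 0, 1], [0.006, 0, -0.054, 0, 0, 0, 1], [0.006, 0, -0.054, 0, 0, 0, 1], [0.006, 0, -0.054, 0, 0, 0, 1], [0.006, 0, -0.054, 0, 0, 0, 1], [0.006, 0, -0.054, 0, 0, 0, 1], [0.006, 0, -0.054, 0, 0, 0, 1]]
  ]
}}

```text
clock: 9.35
eef_pos: [456.2, 285.8, 48.2]
eef_rot: [-3.142, -0.0, 0.431]
wrist_force: [-0.0, -0.2, -0.5]
finger_gap: 0.5
finger_force: 0.0
```

>>> {"method": "servo_tool", "body": {
  "motion": [
    [[0, 0, 0, 0, 0, 0, 1], [0, 0, 0, 0, 0, 0, 1], [0, 0, 0, 0, 0, 0, 1], [0, 0, 0, 0, 0, 0, 1], [0, 0, 0, 0, 0, 0, 1], [0, 0, 0, 0, 0, 0, 1], [0, 0, 0, 0, 0, 0, 1], [0, 0, 0, 0, 0, 0, 1], [0, 0, 0, 0, 0, 0, 1], [0, 0, 0, 0, 0, 0, 1]]
  ]
}}

```text
clock: 10.35
eef_pos: [456.2, 285.8, 48.0]
eef_rot: [-3.142, 0.0, 0.431]
wrist_force: [-0.1, -1.1, -0.6]
finger_gap: 0.1
finger_force: 0.0
```

>>> {"method": "servo_tool", "body": {
  "motion": [
    [[0, 0, 0, 0, 0, 0, 1], [0, 0, 0, 0, 0, 0, 1], [0, 0, 0, 0, 0, 0, 1], [0, 0, 0, 0, 0, 0, 1], [0, 0, 0, 0, 0, 0, 1], [0, 0, 0, 0, 0, 0, 1], [0, 0, 0, 0, 0, 0, 1], [0, 0, 0, 0, 0, 0, 1], [0, 0, 0, 0, 0, 0, 1], [0, 0, 0, 0, 0, 0, 1]]
  ]
}}

```text
clock: 11.35
eef_pos: [456.2, 285.8, 48.0]
eef_rot: [3.142, -0.0, 0.431]
wrist_force: [0.3, -0.0, -0.3]
finger_gap: 0.3
finger_force: 0.0
```

Run:
```python
from h import *
print(manip.read_state()['eef_pos'])
c=grab('side')
for x in (330,332,334,336):
    for v in range(288,316,2): print(v,depth_pt(c,x,v).round(0),end=' ')
    print()
```

```text
[456.17957012 285.75506044  48.04618908]
288 [433. 374. 211.] 290 [434. 369. 201.] 292 [434. 370. 197.] 294 [436. 364. 185.] 296 [436. 364. 179.] 298 [435. 365. 175.] 300 [454. 299.  88.] 302 [459. 282.  61.] 304 [457. 286.  59.] 306 [456. 290.  58.] 308 [455. 296.  59.] 310 [452. 303.  62.] 312 [452. 304.  57.] 314 [453. 303.  49.] 
288 [430. 370. 208.] 290 [431. 369. 202.] 292 [430. 370. 198.] 294 [433. 362. 183.] 296 [432. 363. 179.] 298 [432. 363. 174.] 300 [450. 296.  86.] 302 [455. 279.  58.] 304 [453. 285.  60.] 306 [452. 291.  60.] 308 [450. 295.  60.] 310 [450. 298.  57.] 312 [448. 304.  58.] 314 [449. 301.  48.] 
288 [427. 371. 210.] 290 [428. 365. 199.] 292 [428. 368. 196.] 294 [429. 362. 184.] 296 [429. 363. 180.] 298 [429. 361. 173.] 300 [447. 294.  85.] 302 [451. 278.  58.] 304 [450. 283.  58.] 306 [449. 286.  55.] 308 [447. 292.  57.] 310 [446. 297.  57.] 312 [444. 303.  59.] 314 [444. 304.  53.] 
288 [424. 367. 207.] 290 [424. 366. 201.] 292 [426. 360. 189.] 294 [425. 362. 186.] 296 [426. 361. 179.] 298 [443. 294.  92.] 300 [443. 294.  85.] 302 [447. 279.  61.] 304 [446. 282.  59.] 306 [445. 287.  58.] 308 [443. 292.  58.] 310 [442. 297.  59.] 312 [440. 301.  58.] 314 [440. 303.  53.]
```

The tip is centred about 16 mm clear. It has held for over 2.5 s; I'll add a little more, then rise and traverse high to the socket.

>>> {"method": "servo_tool", "body": {
  "motion": [
    [[0, 0, 0, 0, 0, 0, 1], [0, 0, 0, 0, 0, 0, 1], [0, 0, 0, 0, 0, 0, 1], [0, 0, 0, 0, 0, 0, 1], [0, 0, 0.05, 0, 0, 0, 1], [0, 0, 0.13, 0, 0, 0, 1], [0, 0, 0.2, 0, 0, 0, 1], [0, 0, 0.24, 0, 0, 0, 1], [0, 0, 0.24, 0, 0, 0, 1]]
  ]
}}

```text
clock: 12.3
eef_pos: [457.3, 286.3, 170.9]
eef_rot: [-3.141, -0.005, 0.431]
wrist_force: [-0.3, 0.4, -0.0]
finger_gap: 0.5
finger_force: 0.0
```

>>> {"method": "servo_tool", "body": {
  "motion": [
    [[0.02, -0.05, 0, 0, 0, 0, 1], [0.05, -0.12, 0, 0, 0, 0, 1], [0.08, -0.2, 0, 0, 0, 0, 1], [0.12, -0.29, 0, 0, 0, 0, 1], [0.16, -0.38, 0, 0, 0, 0, 1], [0.2, -0.47, 0, 0, 0, 0, 1], [0.23, -0.56, 0, 0, 0, 0, 1], [0.27, -0.65, 0, 0, 0, 0, 1], [0.3, -0.73, 0, 0, 0, 0, 1], [0.332, -0.826, 0, 0, 0, 0, 1]]
  ]
}}

```text
clock: 13.3
eef_pos: [622.0, -128.0, 166.4]
eef_rot: [-3.14, 0.001, 0.431]
wrist_force: [0.9, -0.6, 0.0]
finger_gap: 0.5
finger_force: 0.0
```

>>> {"method": "servo_tool", "body": {
  "motion": [
    [[0, 0, 0, 0, 0, 0, 1], [0, 0, 0, 0, 0, 0, 1], [0, 0, 0, 0, 0, 0, 1]]
  ]
}}

```text
clock: 13.6
eef_pos: [621.6, -125.6, 167.2]
eef_rot: [-3.141, 0.001, 0.432]
wrist_force: [-1.1, 0.7, 0.3]
finger_gap: 0.5
finger_force: 0.0
```

>>> {"method": "servo_tool", "body": {
  "motion": [
    [[0, -0.002, -0.06, 0, 0, 0, 1], [0, -0.002, -0.12, 0, 0, 0, 1], [0, -0.002, -0.17, 0, 0, 0, 1], [0, -0.002, -0.2, 0, 0, 0, 1], [0, -0.002, -0.214, 0, 0, 0, 1], [0, -0.002, -0.214, 0, 0, 0, 1], [0, -0.002, -0.214, 0, 0, 0, 1]]
  ]
}}

```text
clock: 14.3
eef_pos: [622.6, -127.6, 62.3]
eef_rot: [3.141, -0.001, 0.431]
wrist_force: [-0.5, -0.5, -0.3]
finger_gap: 0.8
finger_force: 0.0
```

Run:
```python
from h import *
print(manip.read_state()['eef_pos'])
c=grab('side')
f=200/np.tan(np.radians(float(c['vfov']))/2)
for p in([620,-127,26],[620,-127,41],[620,-127,88]):
    q=np.linalg.inv(c['cam_to_world'])@np.r_[p,1]; s=q[:2]/q[2]; s=s*(1+float(c['k1'])*(s@s)); u=s*f+[float(c['cx']),float(c['cy'])]; print(p,u.round(1),((u-[240,90])*5).round())
cv2.imwrite('pics/s5.png',cv2.resize(c['frame'][90:210,240:390,::-1],None,fx=5,fy=5,interpolation=cv2.INTER_CUBIC))
for v in range(164,194,2):
    for x in (308,312,316,320): print((x,v),depth_pt(c,x,v).round(0),end=' ')
    print()
```

```text
[ 622.56025377 -127.56563848   62.28532423]
[620, -127, 26] [314.2 186.7] [371. 483.]
[620, -127, 41] [314.1 182.3] [371. 462.]
[620, -127, 88] [313.9 168.2] [369. 391.]
(308, 164) [ 682. -262.    1.] (312, 164) [ 621. -116.  108.] (316, 164) [ 612. -122.  107.] (320, 164) [ 641. -251.   16.] 
(308, 166) [ 679. -251.    2.] (312, 166) [ 622. -117.  102.] (316, 166) [ 612. -120.  101.] (320, 166) [ 644. -260.    2.] 
(308, 168) [ 675. -241.    2.] (312, 168) [ 663. -242.    4.] (316, 168) [ 653. -249.    1.] (320, 168) [ 642. -254.   -0.] 
(308, 170) [ 672. -232.    1.] (312, 170) [ 660. -231.    4.] (316, 170) [ 652. -246.   -4.] (320, 170) [ 637. -239.    3.] 
(308, 172) [ 670. -223.    0.] (312, 172) [ 659. -229.   -2.] (316, 172) [ 647. -229.    1.] (320, 172) [ 635. -231.    2.] 
(308, 174) [ 667. -215.   -0.] (312, 174) [ 654. -214.    3.] (316, 174) [ 645. -224.   -2.] (320, 174) [ 632. -220.    3.] 
(308, 176) [ 663. -201.    3.] (312, 176) [ 652. -207.    0.] (316, 176) [ 641. -211.   -0.] (320, 176) [ 630. -213.    1.] 
(308, 178) [ 654. -177.   14.] (312, 178) [ 650. -201. 
[... 207 characters left out ...]
622. -81.  74.] (312, 182) [613. -86.  72.] (316, 182) [ 622. -149.   26.] (320, 182) [ 615. -167.   15.] 
(308, 184) [620. -74.  73.] (312, 184) [611. -80.  70.] (316, 184) [ 617. -136.   30.] (320, 184) [ 608. -141.   28.] 
(308, 186) [616. -62.  76.] (312, 186) [611. -80.  64.] (316, 186) [ 616. -131.   26.] (320, 186) [ 605. -132.   28.] 
(308, 188) [614. -56.  74.] (312, 188) [611. -80.  58.] (316, 188) [ 615. -128.   21.] (320, 188) [ 602. -122.   29.] 
(308, 190) [615. -59.  66.] (312, 190) [611. -80.  51.] (316, 190) [ 611. -115.   25.] (320, 190) [ 602. -121.   23.] 
(308, 192) [615. -59.  59.] (312, 192) [611. -79.  45.] (316, 192) [ 610. -111.   21.] (320, 192) [ 601. -119.   18.]
```

View pics/s5.png

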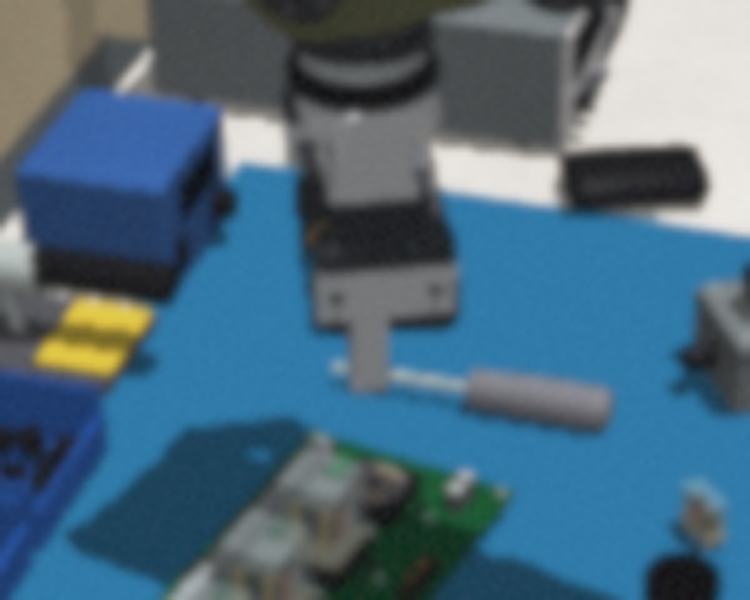

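The tip is at crop (370,392), matching the socket's predicted projection (369,391) at z = 88. I'll descend to 15 mm above the socket.

>>> {"method": "servo_tool", "body": {
  "motion": [
    [[-0.002, 0, -0.03, 0, 0, 0, 1], [-0.002, 0, -0.055, 0, 0, 0, 1], [-0.002, 0, -0.075, 0, 0, 0, 1], [-0.002, 0, -0.087, 0, 0, 0, 1], [-0.002, 0, -0.094, 0, 0, 0, 1], [-0.002, 0, -0.094, 0, 0, 0, 1], [-0.002, 0, -0.094, 0, 0, 0, 1], [-0.002, 0, -0.094, 0, 0, 0, 1]]
  ]
}}

```text
clock: 15.15
eef_pos: [621.3, -127.7, 14.5]
eef_rot: [3.141, -0.001, 0.431]
wrist_force: [0.1, -0.8, 0.2]
finger_gap: 0.6
finger_force: 0.0
```

>>> {"method": "servo_tool", "body": {
  "motion": [
    [[0, 0, 0, 0, 0, 0, 1], [0, 0, 0, 0, 0, 0, 1], [0, 0, 0, 0, 0, 0, 1], [0, 0, 0, 0, 0, 0, 1], [0, 0, 0, 0, 0, 0, 1], [0, 0, 0, 0, 0, 0, 1], [0, 0, 0, 0, 0, 0, 1], [0, 0, 0, 0, 0, 0, 1], [0, 0, 0, 0, 0, 0, 1], [0, 0, 0, 0, 0, 0, 1]]
  ]
}}

```text
clock: 16.15
eef_pos: [621.0, -127.7, 14.0]
eef_rot: [3.142, 0.0, 0.431]
wrist_force: [-0.1, -0.2, -0.4]
finger_gap: 0.6
finger_force: 0.0
```

Run:
```python
from h import *
print(manip.read_state()['eef_pos'],manip.read_state()['wrist_force'])
c=grab('side')
for x in (313,315,317):
    for v in range(170,192,1): print(v,depth_pt(c,x,v).round(0),end=' ')
    print()
```

```text
[ 620.9771791  -127.69627987   14.03701463] [-0.05789802 -0.24461084 -0.41084359]
170 [ 618. -114.   92.] 171 [ 619. -117.   86.] 172 [ 619. -116.   83.] 173 [ 619. -116.   80.] 174 [ 619. -114.   78.] 175 [ 619. -115.   74.] 176 [ 620. -118.   69.] 177 [ 618. -112.   70.] 178 [ 620. -117.   62.] 179 [ 619. -113.   62.] 180 [ 619. -115.   58.] 181 [ 620. -117.   52.] 182 [ 621. -121.   46.] 183 [ 629. -145.   24.] 184 [ 626. -135.   28.] 185 [ 625. -133.   27.] 186 [ 625. -131.   25.] 187 [ 623. -127.   24.] 188 [609. -83.  55.] 189 [609. -82.  53.] 190 [611. -87.  46.] 191 [609. -83.  46.] 
170 [ 615. -122.   87.] 171 [ 614. -118.   86.] 172 [ 613. -116.   84.] 173 [ 614. -119.   79.] 174 [ 615. -119.   75.] 175 [ 614. -117.   74.] 176 [ 615. -119.   69.] 177 [ 612. -112.   71.] 178 [ 615. -120.   61.] 179 [ 614. -117.   60.] 180 [ 614. -117.   57.] 181 [ 614. -117.   53.] 182 [ 616. -124.   45.] 183 [ 624. -146.   25.] 184 [ 621. -139.   26.] 185 [ 621. -136.   25.] 186 [ 620. -134.   23.] 187 [ 617. -124.   27.] 188 [ 615. -120.   28.] 189 [ 614. -115.   28.] 190 [ 612. -109.   29.] 191 [ 613. -112.   23.] 
170 [ 608. -117.   91.] 171 [ 609. -120.   85.] 172 [ 608. -117.   84.] 173 [ 609. -120.   79.] 174 [ 609. -121.   75.] 175 [ 609. -119.   73.] 176 [ 609. -118.   71.] 177 [ 609. -119.   67.] 178 [ 610. -120.   62.] 179 [ 610. -121.   58.] 180 [ 609. -119.   56.] 181 [ 610. -122.   51.] 182 [ 612. -127.   44.] 183 [ 618. -148.   24.] 184 [ 616. -139.   28.] 185 [ 614. -135.   28.] 186 [ 614. -133.   25.] 187 [ 611. -124.   29.] 188 [ 611. -124.   26.] 189 [ 609. -118.   27.] 190 [ 609. -116.   25.] 191 [ 607. -112.   25.]
```

The tip is at about z = 43, 16 mm above the socket, with no contact. One more second of hold, then I'll hand in.

>>> {"method": "servo_tool", "body": {
  "motion": [
    [[0, 0, 0, 0, 0, 0, 1], [0, 0, 0, 0, 0, 0, 1], [0, 0, 0, 0, 0, 0, 1], [0, 0, 0, 0, 0, 0, 1], [0, 0, 0, 0, 0, 0, 1], [0, 0, 0, 0, 0, 0, 1], [0, 0, 0, 0, 0, 0, 1], [0, 0, 0, 0, 0, 0, 1], [0, 0, 0, 0, 0, 0, 1], [0, 0, 0, 0, 0, 0, 1]]
  ]
}}

```text
clock: 17.2
eef_pos: [621.0, -127.7, 14.1]
eef_rot: [3.142, -0.0, 0.431]
wrist_force: [-0.5, -0.1, -0.2]
finger_gap: 0.8
finger_force: 0.0
```

```bash
python3 -c "
from cell import manip
print(manip.sign_off())"
```

```text
the job is handed in; nothing more can be done
None
```

Job handed in at about 17 s: the stop button is fully down, the matching clear relay was pointed at for about 3 s from roughly 16 mm above, and the arm finished pointing at the empty socket from the same clearance, touching nothing; the reported TCP height was about 28 mm too low, so I set both clearances from the button contact and the camera.

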